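Tip the bobbins out of a bench tumbler and lock its barrel upright

ROBOT

A 6-joint arm with a two-finger parallel gripper is mounted at the origin on the work surface; the furniture and walls round the work are solid. World frame = base frame: x ahead of the robot, y to its left, z up, the work surface at z = 0. Lengths are in mm, angles in rad, forces in N, time in s.
With the tool pointing down it reaches from about 350 to 975 mm from the base axis. Payload 7.1 kg.
Tool frame: the origin (TCP) lies at the very end of the fingers, on their centre line; the grasp point (between the pads) lies 19 mm behind it (ctrl.grasp_offset is the distance from the TCP to the grasp point, in mm); z points along the fingers, y is the line along which they close (so a half turn about z gives the same grasp; the last joint's range is limited). The gripper opens to 88 mm and grips with 3 to 60 N. Pads are 20 mm wide; open, the fingers measure 115 mm over their backs; the gripper's body (75 mm by 178 mm) begins 61 mm behind the grasp point.
Start: joints at [-1.121, 0.423, 1.63, -0, 1.089, -0.019], TCP at [282.399, -557.544, 222.675] pointing down, gripper open.
Joint ranges: [-3, 3], [-0.9, 2.11], [0.09, 2.58], [-1.31, 4.45], [0.11, 2.69], [-2.54, 2.54]. Speed limits (rad/s): [2.39, 2.39, 3.01, 3.14, 3.14, 3.14].

INTERFACE

Orientations are given as a rotation vector (axis times angle).
In Python, from workcell import ctrl, viewer, ticket, models gives the robot as it stands.
- The arm moves only by the tool play_rows, never from a script. Its arguments are lists of equal length, an entry for each row: "dp": the shift along the world's x, y, z in mm, a list of three; "yaw": the turn about the world's z in degrees. In form: {"dp": [[tx, ty, tz], ...], "yaw": [yaw, ...]}. A call has 1 to 8 rows; each row shifts and turns the commanded pose from where the row before left it; what a row does not reach is not made up. A row lasts 1/12 s, in which the tool goes at most 41.7 mm and 7.16 degrees, less where a joint would pass 70% of its speed; a pose out of reach is approached as far as the arm can. A call is refused whole if a number of a shift passes 41.7 or a number of a turn 7.16, either way. A call with a gripper value outside its range is refused whole. "gripper" is the closure, from 0 (fully open) to 1 (shut), set as the call begins (left out, the last holds). The fingers move at their own pace and stop on an object; the grip force is fixed at half the most. Time passes only in rows, so rows that do not move let the fingers close. It gives the time, the measured TCP pose, the force, the opening and the grip force at its end, in the units of the state.
- ctrl.get_obs(): the state, without advancing time (a new reading comes with each control period).
- viewer.get_image(name): name is "scene" or "side" or "wrist"; returns a dict with "pixels" (384x512x3 uint8, red, green, blue), "range_z" (384x512 float32, mm along the optical axis (not along the pixel's ray), 0 where there is no reading), "fx", "fy", "cx", "cy" (pixels), "T" (4x4, takes a point from camera to world coordinates); the wrist camera has in their place "hand_eye" (4x4, takes a point from camera to tool coordinates, whose origin is the TCP and whose axes are the flange's). Camera axes: x right, y up, looking along -z (the intrinsics and any distortion apply to the point x, -y, -z); pixel columns grow to the right and rows downward; lengths in mm; the calibration is good to about 2 mm. A picture is of the moment at which its call begins: read the wrist's pose just before it.
- ticket.close_job(): hands the job in; it is judged then, once.
Trained networks look in a picture, given as the dict that the camera call returned (one of the last four; its "shot" number tells which), for a name from the list of things; names that differ only in an ending like _2 or _b are one class to them, and where a whole thing is asked for, a point or a joint stands for the part that bears it (a point fixed in the world has none). Each returns a list of dicts, best first, with "conf" (0 to 1); they miss things now and then, are a little off and sometimes report something else, mostly with a low value. They report only what shows in the picture. A call takes as long as a camera call.
- models.look_for(picture, name): "bbox" ([centre column, centre row, width, height] in pixels, round what is visible of it).
- models.landmark_of(picture, name): "location" ([column, row] in pixels: a listed point, or the origin of a listed thing).
The state is a dict: "t": time; "qpos": joint angles; "qvel": joint speeds; "joint_torque": joint torques, N m; "ee_pos": TCP position; "orientation": TCP orientation; "ft_force": force on the tool from outside, world axes, zero at the start; "moment": the same for the moment, N m; "width": finger opening in mm; "grasp_force": force on a finger pad.
Only numpy, scipy, OpenCV 4.12 (cv2) and the standard library are available. Lean on these libraries where they do the work, as an engineer would, in place of code of your own. Each camera call takes 0.05 s, during which the arm holds its last target. There are 200 camera calls.

TASK

The bench tumbler stands locked in its tilted running position with four cream bobbins in the barrel. Squeeze the two red buttons of its lever together to draw the index pin, tip the barrel over its front until all four bobbins have slid out into the dark tray, then swing it back past the running hole and let the pin drop into the upright hole, so that the barrel is locked standing upright. All four bobbins must end in the tray; do not shove the tray about, and leave the other things as they lie.

Things in the scene. Friction and masses are not known exactly. Their poses are not given: they have to be found in the camera images.
- tumbler: green frame of the tumbler, 170 x 172 mm on plan, fixed. Origin on the bench under the middle of the pivot axis; -x is its front (where the barrel tips to and the tray lies), y runs along the pivot axis, z up. Uprights at y about +-60 to 72 mm; lever and index plate (steel disc, radius 72 mm about the pivot, outer face at y = -70 mm) on the -y side.
- pivot (a point): middle of the barrel's pivot axis, 150 mm above tumbler's origin; axes as tumbler
- barrel (a joint): tilt of the barrel, rad: 0 upright, growing as the mouth tips over the front; starts locked in the running hole at 0.48; stops at -0.30 and 2.62. Stiff hinge (0.2 N m): it stays where it is left. The upright hole is in an adjustable segment and lies anywhere from -0.08 to 0.08; it is not reported and must be felt for. The bobbins slide out at about 1.9 to 2.3; rock it if one hangs up.
- plunger (a joint): travel of the spring index pin, m: 0 in a hole (locked), 0.010 fully squeezed. It enters the plate 8 mm deep: the barrel turns only above 0.008. Spring 5 N at 0, 11 N at 0.010. Let go between holes, the flat pin end rides on the plate (0.008) and drops to 0 by itself when the lever is pushed over a hole, which has 1 mm to spare each way; the lever then stops dead.
- lever_grip (a point): grip point: on the line through both red buttons, midway between them when squeezed, 110 mm from the pivot axis, at tumbler y = -90 mm; axes as barrel_mouth. The lever (flat steel, 18 mm wide across its length, tumbler y -88 to -96 mm, round end of 30 mm) points 0.61 rad (35 deg) behind the barrel's axis: at tilt t it points t - 0.61 rad forward of straight up.
- outer_button (a point): top of the outer red dome (30 mm diameter, fixed to the lever), facing -y of the tumbler, at tumbler y = -104 mm
- inner_button (a point): top of the inner red dome (30 mm diameter, on the sliding strap that carries the pin), facing +y of the tumbler, at y = -66 mm at rest; squeezing moves it up to 10 mm towards the outer one (38 mm apart at rest, 28 mm squeezed). Finger pads turn easily on the domes as the lever swings.
- barrel_mouth (a point): centre of the barrel's rim, 60 mm from the pivot; z points out of the mouth, y along the pivot axis. The barrel is a smooth black cup, 108 mm outside, 100 mm inside diameter, 96 mm deep inside, floor 36 mm below the pivot; a motor under it.
- receiving_tray: dark open tray, 97 x 156 x 34 mm, walls 2 mm, origin at the centre of its underside, long side along its y; loose. It stands between the tumbler's feet, under and in front of the barrel.
- bobbin_a: cream plastic bobbin without wire, 36 mm diameter, 30 mm high (35 with its pins), 14 g, origin at the centre of one flange, z along its axis. Starts standing on the barrel's tilted floor.
- bobbin_b: cream plastic bobbin without wire, 36 mm diameter, 30 mm high (35 with its pins), 14 g, origin at the centre of one flange, z along its axis. Starts standing on the barrel's tilted floor.
- bobbin_c: cream plastic bobbin without wire, 36 mm diameter, 30 mm high (35 with its pins), 14 g, origin at the centre of one flange, z along its axis. Starts standing on the barrel's tilted floor.
- bobbin_d: cream plastic bobbin without wire, 36 mm diameter, 30 mm high (35 with its pins), 14 g, origin at the centre of one flange, z along its axis. Starts standing on the barrel's tilted floor.
- varnish_bottle: white squeeze bottle with red nozzle, 37 mm wide, 102 mm high, bystander
- wound_coil: blue bobbin wound with copper wire, 36 mm diameter, 36 mm high, bystander
- tester: yellow hand-held coil tester, 160 x 82 x 44 mm, bystander

How it is judged (in metres and radians):
On the way, in this order (a step that is already met when the one before it is completed fails the run):
1. the pin is drawn and the barrel is tipped past level (value of joint barrel above 1.6 rad).
2. all four bobbins lie in the tray (x of bobbin_a in the frame of receiving_tray between -0.052 and 0.052 m and y of bobbin_a in the frame of receiving_tray between -0.08 and 0.08 m and height (world z) of each of bobbin_a, bobbin_b, bobbin_c, bobbin_d below 0.075 m and linear speed of each of bobbin_a, bobbin_b, bobbin_c, bobbin_d below 0.05 m/s and x of bobbin_b in the frame of receiving_tray between -0.052 and 0.052 m and y of bobbin_b in the frame of receiving_tray between -0.08 and 0.08 m and x of bobbin_c in the frame of receiving_tray between -0.052 and 0.052 m and y of bobbin_c in the frame of receiving_tray between -0.08 and 0.08 m and x of bobbin_d in the frame of receiving_tray between -0.052 and 0.052 m and y of bobbin_d in the frame of receiving_tray between -0.08 and 0.08 m), for 0.3 s.
At the end, for the whole second after the job is handed in: all four bobbins lie at rest in the tray; the barrel is upright within 0.12 rad and the index pin has dropped into the upright hole (plunger within 2 mm of fully in) (all of step 2 and value of joint barrel between -0.12 and 0.12 rad and value of joint plunger below 0.002 m and linear speed of receiving_tray below 0.02 m/s); the robot touches nothing.
It fails at once if the tray was pushed more than 35 mm (distance of receiving_tray from where it was at the start of the episode above 0.035 m).
It fails at once if the tester was moved more than 20 mm (distance of tester from where it was at the start of the episode above 0.02 m).
It fails at once if the varnish bottle was moved more than 20 mm (distance of varnish_bottle from where it was at the start of the episode above 0.02 m).
It fails at once if the wound coil was moved more than 20 mm (distance of wound_coil from where it was at the start of the episode above 0.02 m).
It also fails if it takes over 54 s, if anything falls off the work surface, if the arm or the gripper's body presses on something with over 40 N, if the wrist force passes 120 N, or if a joint passes its speed limit or range.

## Working session

There is one attempt and no reset: what is moved stays moved. The work goes in short steps, Python scripts to look and compute and a tool call to move; the robot and the scene stay as the last step left them, time stands still between calls to the robot, and variables do not carry over. Pictures are saved under pics/ and viewed, at most 10 in all, crops included, and the job is handed in when it is done.

Besides the shell and the picture viewer there is one more tool, called after ">>>" as name([rows], argument=value, ...), one row to a line, values as JSON. play_rows: Moves the arm, as the interface text tells. Its arguments: {"type":"object","properties":{"dp":{"type":"array"},"yaw":{"type":"array"},"gripper":{"type":"number"}},"required":["dp","yaw"]}

```bash
mkdir -p pics
cat > h.py <<'E'
import numpy as np, cv2
from scipy.spatial.transform import Rotation as R
from workcell import ctrl, viewer, ticket, models
def cam(name):
    o=ctrl.get_obs(); p=viewer.get_image(name)
    if name=="wrist":
        T=np.eye(4);T[:3,:3]=R.from_rotvec(o["orientation"]).as_matrix();T[:3,3]=o["ee_pos"];T=T@p["hand_eye"]
    else: T=np.array(p["T"])
    return p,T
def px(p,T,u,v,z=None):
    if z is None:
        w=p["range_z"][max(0,int(v)-2):int(v)+3,max(0,int(u)-2):int(u)+3]; w=w[w>0]; z=np.median(w) if len(w) else np.nan
    return (T@np.array([(u-p["cx"])/p["fx"]*z,-(v-p["cy"])/p["fy"]*z,-z,1]))[:3]
def save(p,n): cv2.imwrite(f"pics/{n}.png",p["pixels"][:,:,::-1])
E
cat > a.py <<'E'
from h import *
o=ctrl.get_obs();print(o["ee_pos"],o["orientation"],o["width"],o["t"])
ims=[]
for c in ["scene","side"]:
    p,T=cam(c); ims.append(p["pixels"])
    print(c,T[:3,3].round())
    for n in ["tumbler","pivot","lever_grip","outer_button","inner_button","barrel_mouth","receiving_tray","varnish_bottle","wound_coil","tester"]:
        r=models.landmark_of(p,n)[:1]
        for d in r: print(n,round(d["conf"],2),np.round(d["location"]),px(p,T,*d["location"]).round())
cv2.imwrite("pics/a.png",np.hstack(ims)[:,:,::-1]); cv2.imwrite("pics/a.png",cv2.resize(np.vstack(ims)[:,:,::-1],(400,600)) if 0 else ims[0][:,:,::-1]); cv2.imwrite("pics/b.png",ims[1][:,:,::-1])
E
python3 a.py
```

```text
[ 282.15108191 -557.06038858  221.88425776] [-3.05420910e+00 -7.29257022e-01  5.18201121e-04] 87.62182407917865 0.0
scene [-120. -230.  891.]
tumbler 0.82 [299. 244.] [ 502. -278.   31.]
pivot 0.68 [305. 214.] [ 533. -283.  124.]
lever_grip 0.74 [349. 187.] [1656. -629. -898.]
outer_button 0.9 [358. 188.] [1643. -681. -890.]
inner_button 0.6 [341. 185.] [ 507. -352.  264.]
barrel_mouth 0.96 [304. 210.] [ 524. -280.  149.]
receiving_tray 0.93 [297. 276.] [ 423. -276.    1.]
varnish_bottle 0.7 [228. 205.] [622. -63.  26.]
wound_coil 0.45 [213. 238.] [500. -41.  28.]
tester 0.31 [301. 245.] [ 501. -282.   31.]
side [-117.  -22. 1185.]
receiving_tray 0.63 [304. 253.] [ 423. -269.   -0.]
varnish_bottle 0.46 [219. 197.] [184. -38. 718.]
tester 0.88 [165. 254.] [473. 107.  31.]
```

View pics/a.png

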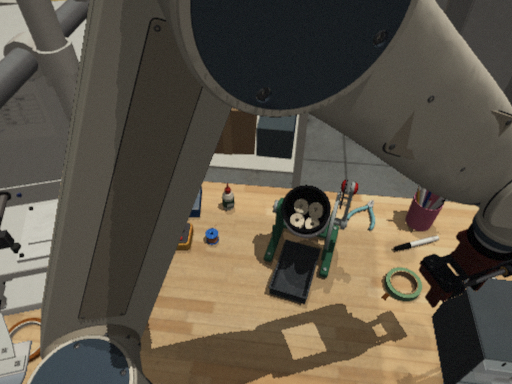

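View pics/b.png

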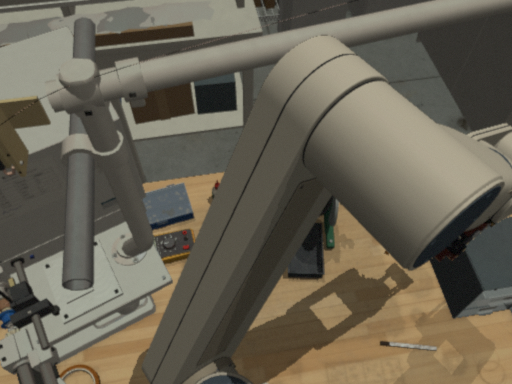

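Scene view: the tumbler is at about (305,220), with the tray in front at (297,272). The lever and its red buttons are at (348,188), on the world -y side. Next I'll get the exact pose and yaw from depth and colour.

```bash
cat > b.py <<'E'
from h import *
p,T=cam("scene"); I=p["pixels"].astype(int); Z=p["range_z"]
v,u=np.mgrid[:384,:512]
P=np.stack([(u-p["cx"])/p["fx"]*Z,-(v-p["cy"])/p["fy"]*Z,-Z,np.ones_like(Z)],-1)@T.T
P=P[...,:3]; r,g,b=I[...,0],I[...,1],I[...,2]
box=(Z>0)&(u>255)&(u<365)&(v>170)&(v<310)
gr=box&(g>r+12)&(g>b+5)&(P[...,0]<700)
print(gr.sum()); low=gr&(P[...,2]<60)
Q=P[low]; print(cv2.minAreaRect(Q[:,:2].astype(np.float32)))
Q=P[gr&(P[...,2]>60)]; print(len(Q),Q.min(0),Q.max(0))
dk=box&(I.max(-1)<75)&(P[...,2]<45)&(P[...,2]>-10)&(v>235)
print(dk.sum(),cv2.minAreaRect(P[dk][:,:2].astype(np.float32)))
red=box&(r>g+60)&(r>b+60)
for q,uu,vv in zip(P[red],u[red],v[red]): print(uu,vv,q.round(),end=';')
c=p["pixels"][160:310,240:390,::-1]; cv2.imwrite("pics/c.png",cv2.resize(c,(600,600),interpolation=cv2.INTER_CUBIC))
E
python3 b.py
```

```text
716
((571.716064453125, -320.2935485839844), (178.2147216796875, 322.87811279296875), 66.17462921142578)
202 [ 441.15661241 -365.00777767   60.21957496] [ 542.14214905 -203.49262383  205.9858154 ]
2947 ((458.6750183105469, -269.98779296875), (176.41311645507812, 219.25955200195312), 78.0482406616211)
345 180 [ 516. -359.  272.];344 181 [ 511. -357.  273.];345 181 [ 509. -358.  276.];343 182 [ 510. -355.  271.];344 182 [ 509. -357.  272.];345 182 [ 510. -359.  272.];343 183 [ 502. -354.  276.];344 183 [ 505. -356.  274.];356 183 [ 510. -383.  271.];342 184 [ 507. -353.  268.];343 184 [ 504. -355.  270.];344 184 [ 505. -357.  270.];356 184 [ 506. -383.  272.];357 184 [ 508. -386.  270.];343 185 [ 501. -355.  270.];344 185 [ 502. -357.  270.];355 185 [ 501. -380.  274.];356 185 [ 503. -383.  272.];357 185 [ 506. -386.  269.];343 186 [ 500. -355.  269.];355 186 [ 501. -381.  270.];356 186 [ 500. -383.  272.];357 186 [ 503. -386.  269.];343 187 [ 498. -355.  268.];355 187 [ 497. -380.  271.];356 187 [ 500. -383.  268.];357 187 [ 500. -385.  269.];355 188 [ 496. -381.  270.];356 188 [ 496. -383.  270.];357 188 [ 496. -385.  269.];355 189 [ 494. -381.  268.];356 189 [ 495. -383.  268.];357 189 [ 499. -386.  264.];355 190 [ 493. -381.  266.];356 190 [ 493. -383.  266.];355 191 [ 489. -381.  267.];356 191 [ 494. -384.  262.];355 192 [ 493. -382.  259.];
```

View pics/c.png

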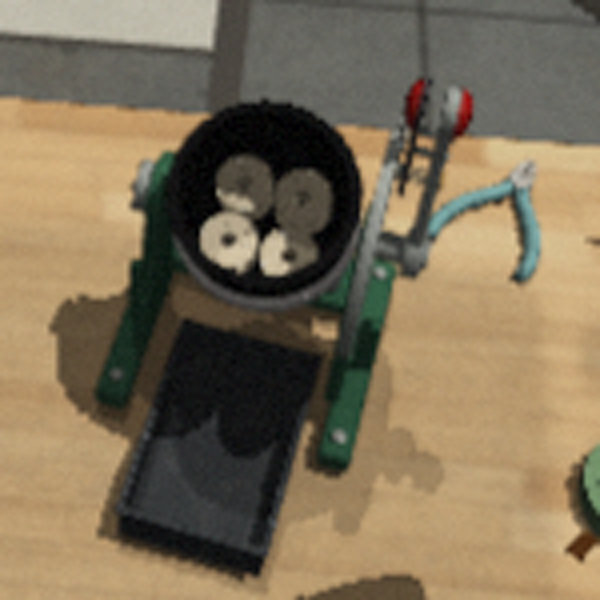

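```bash
cat > c.py <<'E'
from h import *
p,T=cam("scene")
def q(x,y): return px(p,T,240+x/4,160+y/4)
for n,x,y in [("footR",338,437),("footL",115,374),("bR",380,272),("bL",141,185),("rimL",180,190),("rimR",350,190),("rimF",255,296),("rimB",265,105)]: print(n,q(x,y).round(1))
I=p["pixels"].astype(int);Z=p["range_z"];v,u=np.mgrid[:384,:512]
P=(np.stack([(u-p["cx"])/p["fx"]*Z,-(v-p["cy"])/p["fy"]*Z,-Z,np.ones_like(Z)],-1)@T.T)[...,:3]
# left tray wall edges: intersect pixel rays with plane z=34
def pl(x,y,h):
    a=px(p,T,240+x/4,160+y/4,1.);c=T[:3,3];d=a-c;return c+d*(h-c[2])/d[2]
for n,x,y in [("tFL",118,512),("tFR",262,550),("tBL",183,325),("tBR",322,350)]: print(n,pl(x,y,34).round(1))
E
python3 c.py
```

```text
footR [ 435.6 -345.7   25. ]
footL [ 468.5 -198.5   23. ]
bR [ 574.4 -375.5   24.8]
bL [ 515.6 -206.8  162.5]
rimL [ 501.2 -231.   177.5]
rimR [ 486.6 -329.   207.3]
rimF [ 455.  -281.2  139.8]
rimB [ 531.7 -276.8  225.8]
tFL [ 360.2 -210.    34. ]
tFR [ 344.9 -298.6   34. ]
tBL [ 505.9 -240.9   34. ]
tBR [ 496.2 -334.2   34. ]
```

>>> play_rows([
  [0, 0, 35],
  [0, 0, 35],
  [0, 0, 35],
  [0, 0, 35],
  [20, 18, 0],
  [30, 25, 0],
  [30, 25, 0],
  [30, 25, 0],
], yaw=[0, 0, -5, -5, -5, -5, -5, -5], gripper=0)

```text
t: 1.87
ee_pos: [393.1, -463.6, 363.1]
orientation: [3.14, -0.095, 0.001]
ft_force: [0.1, -1.1, -0.0]
width: 87.8
grasp_force: 0.0
```

>>> play_rows([
  [30, 25, 0],
  [30, 25, 0],
  [30, 25, 0],
  [20, 14, 0],
  [0, 0, 0],
  [0, 0, 0],
], yaw=[-5, -4, 0, 0, 0, 0])

```text
t: 2.37
ee_pos: [503.1, -374.7, 362.5]
orientation: [3.124, -0.328, -0.001]
ft_force: [-0.3, -0.2, -0.2]
width: 87.6
grasp_force: 0.0
```

```bash
cat > d.py <<'E'
from h import *
import sys
o=ctrl.get_obs();print(o["ee_pos"].round(1) if hasattr(o["ee_pos"],'round') else o["ee_pos"],R.from_rotvec(o["orientation"]).as_matrix().round(3).tolist(),o["ft_force"],o["t"])
p,T=cam("wrist"); save(p,sys.argv[1])
M=[]
for n in ["lever_grip","outer_button","inner_button","barrel_mouth","pivot"]:
    for d in models.landmark_of(p,n)[:1]: print(n,round(d["conf"],2),np.round(d["location"]),px(p,T,*d["location"]).round(1))
I=p["pixels"].astype(int);Z=p["range_z"];v,u=np.mgrid[:384,:512]
P=(np.stack([(u-p["cx"])/p["fx"]*Z,-(v-p["cy"])/p["fy"]*Z,-Z,np.ones_like(Z)],-1)@T.T)[...,:3]
r=(I[...,0]>I[...,1]+60)&(I[...,0]>I[...,2]+60)&(Z>0)&(P[...,2]>200)
n,l,s,c=cv2.connectedComponentsWithStats(r.astype(np.uint8))
for k in range(1,n):
    if s[k,4]>60:
        Q=P[l==k]; t=np.radians(-12.2); A=Q[:,0]*np.cos(t)+Q[:,1]*np.sin(t); B=-Q[:,0]*np.sin(t)+Q[:,1]*np.cos(t)
        print(s[k],c[k].round(),"A",np.percentile(A,[2,50,98]).round(1),"B",np.percentile(B,[2,50,98]).round(1),"z",np.percentile(Q[:,2],[2,98]).round(1))
E
python3 d.py w1
```

```text
[ 503.1 -374.7  362.5] [[0.978, -0.208, -0.0], [-0.208, -0.978, -0.0], [-0.0, 0.0, -1.0]] [-0.25197363 -0.19812932 -0.23939807] 2.3667
lever_grip 0.57 [252. 189.] [ 506.2 -376.   273.5]
outer_button 0.92 [269. 184.] [ 505.  -390.7  265.8]
inner_button 0.91 [225. 183.] [ 504.5 -348.2  221.3]
barrel_mouth 0.97 [171. 210.] [ 466.  -259.7  141.9]
pivot 0.8 [180. 175.] [ 522.3 -307.3  226.7]
[228 171   6  29 144] [231. 185.] A [565.3 576.8 586.6] B [-244.8 -243.  -240.3] z [266.  274.3]
[262 171   5  27 114] [264. 184.] A [566.6 577.3 586.6] B [-272.5 -270.6 -268.9] z [265.2 274. ]
```

View pics/w1.png

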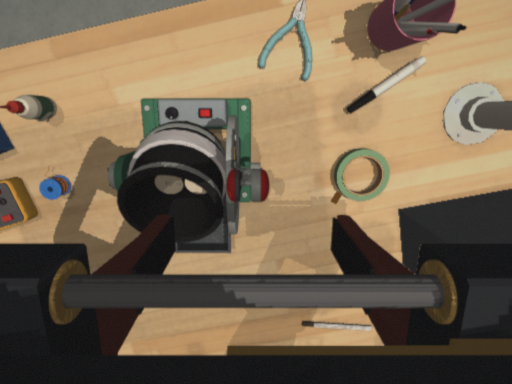

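>>> play_rows([
  [3.3, -1.8, -20],
  [0, 0, -25],
  [0, 0, -25],
  [0, 0, -25],
  [0, 0, -15],
  [0, 0, -12],
  [0, 0, 0],
  [0, 0, 0],
], yaw=[0, 0, 0, 0, 0, 0, 0, 0])

```text
t: 3.33
ee_pos: [505.4, -377.8, 240.7]
orientation: [-3.124, 0.333, 0.001]
ft_force: [0.5, 0.1, -0.2]
width: 87.8
grasp_force: 0.0
```

>>> play_rows([
  [0, 0, 0],
  [0, 0, 0],
  [0, 0, 0],
  [0, 0, 0],
], yaw=[0, 0, 0, 0], gripper=0.45)

```text
t: 3.67
ee_pos: [506.0, -377.6, 241.6]
orientation: [3.123, -0.332, 0.002]
ft_force: [-0.7, 0.1, -0.3]
width: 64.8
grasp_force: 0.0
```

```bash
sed -i 's/save(p,sys.argv\[1\])/save(p,sys.argv[1])/' d.py; python3 d.py w2
```

```text
[ 506.  -377.6  241.6] [[0.978, -0.21, 0.001], [-0.21, -0.978, -0.001], [0.001, 0.001, -1.0]] [-0.65066807  0.11688936 -0.33064231] 3.6667
lever_grip 0.76 [249. 253.] [ 510.  -378.   273.3]
outer_button 0.85 [275. 248.] [ 506.6 -390.3  266. ]
inner_button 0.68 [201. 250.] [ 487.6 -338.6  207.2]
barrel_mouth 0.85 [125. 270.] [ 540.1 -352.4  331.2]
[207 223   8  15  82] [211. 230.] A [584.7 586.7 588.3] B [-245.1 -243.8 -241.9] z [260.4 268.9]
[262 223  13  52 451] [267. 252.] A [567.2 577.9 587.7] B [-273.  -269.8 -267.7] z [262.4 274.3]
[204 240  10  32 177] [209. 254.] A [571.1 577.4 583.3] B [-245.2 -243.5 -240.7] z [269.9 274.4]
```

View pics/w2.png

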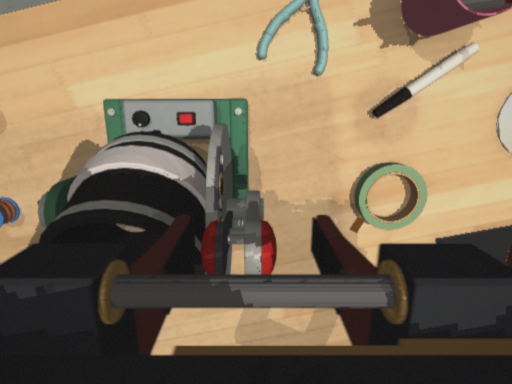

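Both fingers straddle the buttons: inner dome at (210,247), outer dome at (267,250), a finger on each side. Next I'll squeeze.

>>> play_rows([
  [0, 0, 0],
  [0, 0, 0],
  [0, 0, 0],
  [0, 0, 0],
  [0, 0, 0],
  [0, 0, 0],
  [0, 0, 0],
  [0, 0, 0],
], yaw=[0, 0, 0, 0, 0, 0, 0, 0], gripper=1)

```text
t: 4.63
ee_pos: [506.1, -376.0, 240.6]
orientation: [-3.122, 0.331, 0.0]
ft_force: [2.1, 7.1, 2.3]
width: 25.0
grasp_force: 30.0
```

```bash
python3 -c "
import numpy as np
ph=np.linspace(-.13,1.47,21)
f=110*np.sin(ph);z=110*np.cos(ph)
d=np.stack([-.9774*np.diff(f),.2113*np.diff(f),np.diff(z)],1).round(1)
print(d[:7].tolist());print(d[7:14].tolist());print(d[14:].tolist())"
```

```text
[[-8.6, 1.9, 0.8], [-8.6, 1.9, 0.1], [-8.6, 1.9, -0.6], [-8.5, 1.8, -1.3], [-8.4, 1.8, -2.0], [-8.2, 1.8, -2.7], [-8.0, 1.7, -3.3]]
[[-7.7, 1.7, -4.0], [-7.3, 1.6, -4.6], [-6.9, 1.5, -5.2], [-6.5, 1.4, -5.7], [-6.1, 1.3, -6.2], [-5.5, 1.2, -6.7], [-5.0, 1.1, -7.2]]
[[-4.4, 1.0, -7.5], [-3.8, 0.8, -7.9], [-3.2, 0.7, -8.2], [-2.5, 0.6, -8.4], [-1.9, 0.4, -8.6], [-1.2, 0.3, -8.7]]
```

>>> play_rows([
  [-8.4, 2.8, 0.8],
  [-8.6, 1.9, 0.1],
  [-8.6, 1.9, -0.6],
  [-8.5, 1.8, -1.3],
  [-8.4, 1.8, -2.0],
  [-8.2, 1.8, -2.7],
  [-8.0, 1.7, -3.3],
  [0, 0, 0],
], yaw=[0, 0, 0, 0, 0, 0, 0, 0])

```text
t: 5.3
ee_pos: [444.9, -363.1, 230.9]
orientation: [-3.123, 0.333, 0.003]
ft_force: [2.4, 0.3, -4.6]
width: 25.7
grasp_force: 30.0
```

>>> play_rows([
  [-7.7, 1.7, -4.0],
  [-7.3, 1.6, -4.6],
  [-6.9, 1.5, -5.2],
  [-6.5, 1.4, -5.7],
  [-6.1, 1.3, -6.2],
  [-5.5, 1.2, -6.7],
  [-5.0, 1.1, -7.2],
  [0, 0, 0],
], yaw=[0, 0, 0, 0, 0, 0, 0, 0])

```text
t: 5.97
ee_pos: [400.3, -353.7, 190.5]
orientation: [-3.124, 0.332, 0.003]
ft_force: [0.1, -1.1, -1.3]
width: 25.3
grasp_force: 30.0
```

>>> play_rows([
  [-4.4, 1.0, -7.5],
  [-3.8, 0.8, -7.9],
  [-3.2, 0.7, -8.2],
  [-2.5, 0.6, -8.4],
  [-1.9, 0.4, -8.6],
  [-1.2, 0.3, -8.7],
  [0, 0, 0],
  [0, 0, 0],
], yaw=[0, 0, 0, 0, 0, 0, 0, 0])

```text
t: 6.63
ee_pos: [384.4, -350.4, 141.4]
orientation: [3.124, -0.332, -0.002]
ft_force: [-3.7, -4.7, -0.1]
width: 25.7
grasp_force: 30.0
```

```bash
cat > e.py <<'E'
from h import *
import sys
p,T=cam("scene"); c=p["pixels"][150:320,230:380,::-1]; cv2.imwrite("pics/%s.png"%sys.argv[1],cv2.resize(c,None,fx=3.5,fy=3.5,interpolation=cv2.INTER_CUBIC))
for d in models.landmark_of(p,"bobbin_a")+models.landmark_of(p,"receiving_tray")[:1]: print(round(d["conf"],2),np.round(d["location"]),px(p,T,*d["location"]).round())
E
python3 e.py s1
```

```text
0.65 [310. 236.] [ 376. -287.  239.]
0.55 [294. 228.] [ 446. -257.  172.]
0.93 [298. 276.] [ 421. -279.    1.]
```

View pics/s1.png

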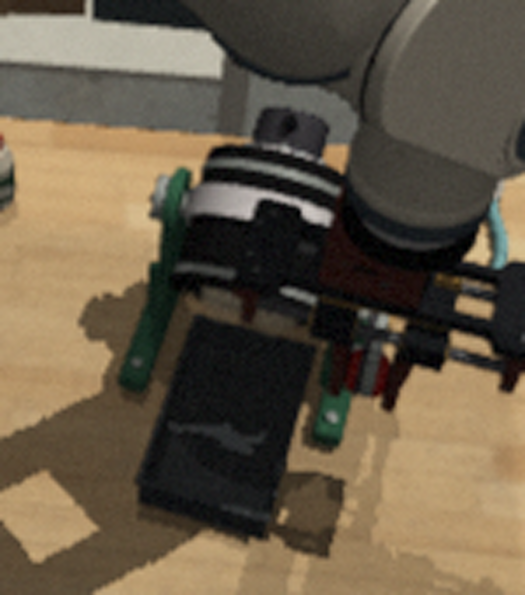

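>>> play_rows([
  [-0.2, 0, -4.4],
  [-0.2, 0, -4.4],
  [0, 0, -4.4],
  [0.2, 0, -4.4],
  [0, 0, 0],
  [0, 0, 0],
  [0, 0, 0],
  [0, 0, 0],
], yaw=[0, 0, 0, 0, 0, 0, 0, 0])

```text
t: 7.45
ee_pos: [384.2, -350.3, 124.1]
orientation: [3.124, -0.332, -0.002]
ft_force: [-4.1, -4.7, -1.6]
width: 25.4
grasp_force: 30.0
```

```bash
python3 e.py s2
```

```text
0.62 [302. 279.] [ 410. -291.   11.]
0.55 [277. 278.] [ 393. -227.   29.]
0.52 [302. 281.] [ 387. -288.   38.]
0.46 [286. 270.] [ 420. -248.   31.]
0.69 [296. 274.] [ 412. -274.   25.]
```

>>> play_rows([
  [0.4, 0, -4.4],
  [0.5, 0, -4.4],
  [0.7, -0.1, -4.4],
  [0.8, -0.2, -4.3],
  [0, 0, 0],
  [0, 0, 0],
  [0, 0, 0],
  [0, 0, 0],
], yaw=[0, 0, 0, 0, 0, 0, 0, 0])

```text
t: 8.27
ee_pos: [386.8, -350.8, 106.7]
orientation: [3.124, -0.332, -0.001]
ft_force: [-3.1, -5.3, -2.0]
width: 25.7
grasp_force: 30.0
```

```bash
python3 e.py s3
```

```text
0.72 [286. 272.] [ 425. -247.   11.]
0.59 [303. 279.] [ 410. -293.    9.]
0.5 [305. 282.] [ 404. -297.    5.]
0.64 [214. 238.] [501. -44.  25.]
```

View pics/s3.png

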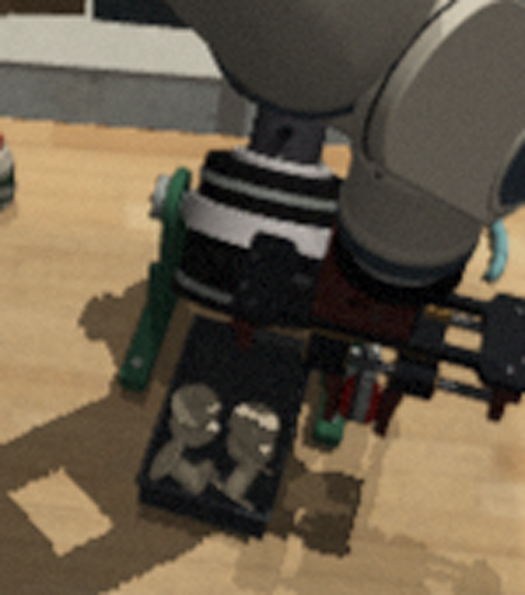

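Run:
```python
from h import *
p,T=cam("scene")
I=p["pixels"].astype(int);Z=p["range_z"];v,u=np.mgrid[:384,:512]
P=(np.stack([(u-p["cx"])/p["fx"]*Z,-(v-p["cy"])/p["fy"]*Z,-Z,np.ones_like(Z)],-1)@T.T)[...,:3]
for vv in range(252,304,3): print(vv,P[vv,266:320:3,2].round().astype(int))
c=p["pixels"][240:312,255:325,::-1]; cv2.imwrite("pics/s4.png",cv2.resize(cv2.convertScaleAbs(c,alpha=1.6),None,fx=8,fy=8,interpolation=cv2.INTER_CUBIC))
```

```text
252 [ 23  24  23  -2   0  34   3   4   1   3   0   0   4   8  10  16  18 200]
255 [ 23  25  21   0   2  34   1   3   2   1   2   2   2   2   2   2   4 192]
258 [23 26 13 -2  0 20  3  2  0  3  0  1  2  0  5  1  0 33]
261 [10 12  1  0 33 32 30 33  1  2  3  2  1  0  3  4  3 -1]
264 [ 0  0  1  0 32 31 32 33 31  2  1  2  2  2  1  0 36  0]
267 [-1 -3  0  2 13 31 32 31 32  0  1 31 32 30  3  1 32 -2]
270 [-1 -3 -3 33  2 32 30 33 28  1 34 29 29 34 34  0 33  1]
273 [-1  0 -2 35  6  5  6  5  3  4 34 32 32 32 36  5 -4  0]
276 [ 3 -1 33 12 30 44  5  4  0  2  3 30 31 29  3 35  1  0]
279 [ 0  1 34 21 38 49  1  2  4  3  2 32  6  3  2 33 -1  4]
282 [-1 -1 29 30 43 32  3 16  2 -1  3 33 47  6  3  1 -1  0]
285 [ 2 32 19 34 31 30 28 24  4  1 27 30 33  2 32 -3 -3  0]
288 [-1 34 36 34  2 18 24 30 -1 10 29 27 -1  2 33 -3 -1 -1]
291 [ 1 13 17 22 25 34 34  1  4  1 27 22  1  1 36 -2  0  1]
294 [-1 -1  3  7 15 16 22 26 33 33  1 26  0  4  1 -1 -1 -2]
297 [ 2  0  0 -1 -3  2  9 13 15 23 23 32 33 33 -3 -1 -1  1]
300 [-1  0 -1  1  0  0  0  2 -2  6  7 15 19 22  0 -1 -1  0]
303 [-1 -2  0 -1  1  1 -1  1 -3 -4  2  1  4 -1 -1 -1  1  0]
```

View pics/s4.png

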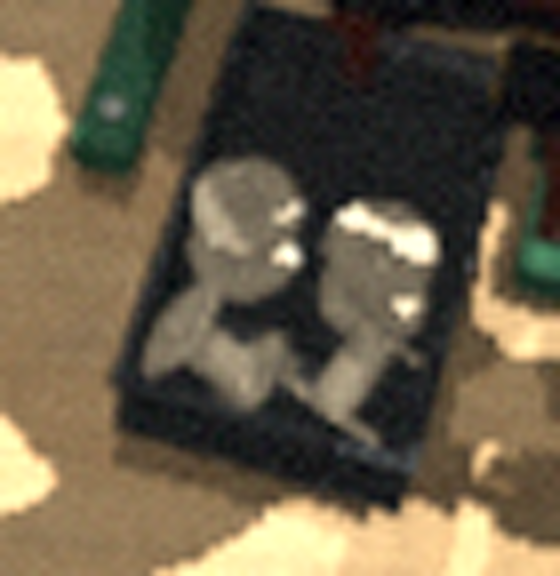

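All four bobbins lie in the tray: two standing at (245,225) and (375,265), two on their sides at (220,355) and (350,385). Next I'll swing back past the running hole, still squeezed, to a tilt of about 0.25.

```bash
python3 -c "
import numpy as np
ph=np.linspace(1.79,-.36,25)
f=110*np.sin(ph);z=110*np.cos(ph)
d=np.stack([-.9774*np.diff(f),.2113*np.diff(f),np.diff(z)],1).round(1)
for i in (0,8,16):print(d[i:i+8].tolist())"
```

```text
[[-1.7, 0.4, 9.7], [-0.8, 0.2, 9.8], [0.0, -0.0, 9.9], [0.9, -0.2, 9.8], [1.8, -0.4, 9.7], [2.6, -0.6, 9.5], [3.4, -0.7, 9.2], [4.2, -0.9, 8.9]]
[[5.0, -1.1, 8.4], [5.7, -1.2, 7.9], [6.4, -1.4, 7.4], [7.0, -1.5, 6.8], [7.5, -1.6, 6.1], [8.1, -1.7, 5.4], [8.5, -1.8, 4.6], [8.9, -1.9, 3.8]]
[[9.2, -2.0, 3.0], [9.4, -2.0, 2.2], [9.5, -2.1, 1.3], [9.6, -2.1, 0.4], [9.6, -2.1, -0.5], [9.5, -2.1, -1.3], [9.4, -2.0, -2.2], [9.2, -2.0, -3.1]]
```

>>> play_rows([
  [-1.7, 0.4, 9.7],
  [-0.8, 0.2, 9.8],
  [0, 0, 9.9],
  [0.9, -0.2, 9.8],
  [1.8, -0.4, 9.7],
  [2.6, -0.6, 9.5],
  [3.4, -0.7, 9.2],
  [4.2, -0.9, 8.9],
], yaw=[0, 0, 0, 0, 0, 0, 0, 0])

```text
t: 9.13
ee_pos: [397.0, -353.0, 183.5]
orientation: [3.124, -0.332, -0.002]
ft_force: [-1.1, -5.6, -2.2]
width: 25.2
grasp_force: 30.0
```

>>> play_rows([
  [5.0, -1.1, 8.4],
  [5.7, -1.2, 7.9],
  [6.4, -1.4, 7.4],
  [7.0, -1.5, 6.8],
  [7.5, -1.6, 6.1],
  [8.1, -1.7, 5.4],
  [8.5, -1.8, 4.6],
  [8.9, -1.9, 3.8],
], yaw=[0, 0, 0, 0, 0, 0, 0, 0])

```text
t: 9.8
ee_pos: [454.2, -365.0, 234.1]
orientation: [3.124, -0.332, -0.003]
ft_force: [-4.5, -3.1, 2.8]
width: 25.8
grasp_force: 30.0
```

>>> play_rows([
  [9.2, -2.0, 3.0],
  [9.4, -2.0, 2.2],
  [9.5, -2.1, 1.3],
  [9.6, -2.1, 0.4],
  [9.6, -2.1, -0.5],
  [9.5, -2.1, -1.3],
  [9.4, -2.0, -2.2],
  [9.2, -2.0, -3.1],
], yaw=[0, 0, 0, 0, 0, 0, 0, 0])

```text
t: 10.47
ee_pos: [531.0, -381.1, 233.9]
orientation: [-3.124, 0.332, 0.0]
ft_force: [-1.7, -0.8, 0.8]
width: 25.5
grasp_force: 30.0
```

>>> play_rows([
  [0, 0, 0],
  [0, 0, 0],
  [0, 0, 0],
], yaw=[0, 0, 0])

```text
t: 10.72
ee_pos: [530.5, -381.0, 234.1]
orientation: [-3.124, 0.332, -0.001]
ft_force: [1.0, -1.9, -1.3]
width: 25.3
grasp_force: 30.0
```

>>> play_rows([
  [0, 0, 0],
  [0, 0, 0],
  [0, 0, 0],
  [0, 0, 0],
  [0, 0, 0],
  [0, 0, 20],
  [0, 0, 30],
  [0, 0, 30],
], yaw=[0, 0, 0, 0, 0, 0, 0, 0], gripper=0.3)

```text
t: 11.38
ee_pos: [529.3, -380.7, 314.3]
orientation: [-3.123, 0.332, 0.004]
ft_force: [0.3, -0.6, 1.0]
width: 61.8
grasp_force: 0.0
```

>>> play_rows([
  [-16.5, 1.0, 0],
  [-17, 1.0, 0],
  [0, 0, 0],
  [0, 0, 0],
  [0, 0, 0],
  [0, 0, 0],
  [0, 0, 0],
  [0, 0, 0],
], yaw=[0, 0, 0, 0, 0, 0, 0, 0], gripper=1)

```text
t: 12.05
ee_pos: [497.0, -379.1, 314.0]
orientation: [-3.124, 0.332, 0.001]
ft_force: [-0.6, -0.5, 0.7]
width: 11.6
grasp_force: 0.0
```

```bash
python3 d.py w3
```

```text
[ 497.  -379.1  314. ] [[0.978, -0.21, -0.0], [-0.21, -0.978, 0.0], [-0.0, -0.0, -1.0]] [-0.57392155 -0.52826823  0.698682  ] 12.05
lever_grip 0.85 [243. 160.] [ 531.8 -381.   267.2]
outer_button 0.55 [266. 159.] [ 484.2 -398.8    1.2]
inner_button 0.83 [224. 160.] [ 533.7 -367.9  262.4]
barrel_mouth 0.59 [146. 210.] [ 477.8 -251.   135.4]
pivot 0.94 [161. 181.] [ 503.9 -268.6  111.4]
[224 140  10  39 288] [229. 159.] A [588.  600.8 611.5] B [-253.  -250.5 -246.8] z [257.  268.1]
[254 140  11  40 343] [258. 159.] A [587.3 600.2 611.8] B [-274.2 -270.4 -267.6] z [255.3 268. ]
```

View pics/w3.png

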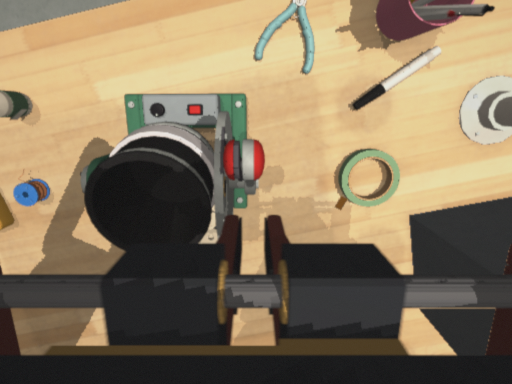

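The barrel is empty, the pin is riding on the plate (domes at (229,159) and (258,159)), and the closed fingers are in front of the lever. Next I'll lower them and push.

>>> play_rows([
  [0, 0, -30],
  [0, 0, -30],
  [0, 0, -20],
  [0, 0, 0],
  [4, -0.9, 0],
  [2, -0.4, 0],
  [2, -0.4, 0],
  [0, 0, 0],
], yaw=[0, 0, 0, 0, 0, 0, 0, 0])

```text
t: 13.02
ee_pos: [504.8, -381.1, 235.5]
orientation: [3.123, -0.332, 0.0]
ft_force: [-4.2, 0.6, -0.3]
width: 0.3
grasp_force: 1.7
```

>>> play_rows([
  [2, -0.4, 0],
  [2, -0.4, 0],
  [2, -0.4, 0],
  [2, -0.4, 0],
  [2, -0.4, 0],
  [2, -0.4, 0],
  [2, -0.4, 0],
  [0, 0, 0],
], yaw=[0, 0, 0, 0, 0, 0, 0, 0])

```text
t: 13.68
ee_pos: [518.8, -383.9, 235.2]
orientation: [3.123, -0.332, 0.001]
ft_force: [-3.2, 0.6, -0.7]
width: 0.5
grasp_force: 1.3
```

>>> play_rows([
  [1.5, -0.3, 0],
  [1.5, -0.3, 0],
  [1.5, -0.3, 0],
  [0, 0, 0],
], yaw=[0, 0, 0, 0])

```text
t: 14.02
ee_pos: [524.0, -384.9, 235.0]
orientation: [3.123, -0.332, 0.003]
ft_force: [-0.8, 0.9, 0.7]
width: 0.3
grasp_force: 0.4
```

>>> play_rows([
  [1.5, -0.3, 0],
  [1.5, -0.3, 0],
  [1.5, -0.3, 0],
  [0, 0, 0],
], yaw=[0, 0, 0, 0])

```text
t: 14.35
ee_pos: [526.0, -385.3, 234.1]
orientation: [-3.123, 0.332, 0.006]
ft_force: [-9.0, 0.8, 2.7]
width: 0.4
grasp_force: 4.3
```

>>> play_rows([
  [1.5, -0.3, 0],
  [1, -0.2, 0],
  [0, 0, 0],
], yaw=[0, 0, 0])

```text
t: 14.6
ee_pos: [526.8, -385.4, 233.8]
orientation: [-3.122, 0.332, 0.012]
ft_force: [-14.7, 2.0, 5.7]
width: 0.5
grasp_force: 7.3
```

The lever has stopped dead, so the pin should be in. I'll back off, lift and check.

>>> play_rows([
  [-15, 3, 0],
  [-15, 3, 0],
  [-5, 1, 20],
  [0, 0, 30],
  [0, 0, 30],
  [0, 0, 0],
  [0, 0, 0],
  [0, 0, 0],
], yaw=[0, 0, 0, 0, 0, 0, 0, 0])

```text
t: 15.27
ee_pos: [495.3, -378.9, 314.2]
orientation: [3.124, -0.332, 0.001]
ft_force: [-0.8, 0.5, -0.8]
width: 0.6
grasp_force: 0.0
```

```bash
python3 d.py w4
python3 - <<'E'
from h import *
p,T=cam("scene")
for d in models.landmark_of(p,"bobbin_a")+models.landmark_of(p,"receiving_tray")[:1]: print(round(d["conf"],2),np.round(d["location"]),px(p,T,*d["location"]).round())
w=cv2.imread("pics/w4.png")[80:280,120:320]; s=p["pixels"][160:310,240:390,::-1]
cv2.imwrite("pics/fin.png",np.hstack([cv2.resize(w,(400,400)),cv2.resize(s,(400,400))]))
E
```

```text
[ 495.3 -378.9  314.2] [[0.978, -0.21, 0.001], [-0.21, -0.978, -0.0], [0.001, 0.0, -1.0]] [-0.8217458   0.51042743 -0.78160704] 15.2667
lever_grip 0.76 [246. 126.] [ 551.1 -387.1  256.5]
outer_button 0.57 [264. 124.] [ 535.6 -407.     1.2]
inner_button 0.68 [214. 125.] [ 556.6 -365.   250.7]
barrel_mouth 0.79 [145. 198.] [ 486.1 -244.9  114.2]
pivot 0.98 [162. 178.] [ 506.2 -272.3  114.3]
[253 105  11  39 343] [257. 124.] A [608.9 622.  633.6] B [-274.3 -269.9 -267.1] z [245.3 256.9]
[213 106  11  39 273] [218. 125.] A [608.3 621.3 633.4] B [-245.  -242.6 -238.7] z [246.8 256.8]
0.75 [300. 281.] [ 387. -285.   37.]
0.68 [286. 269.] [ 420. -248.   32.]
0.52 [306. 281.] [ 410. -301.    3.]
0.86 [294. 277.] [ 417. -271.    3.]
```

View pics/fin.png

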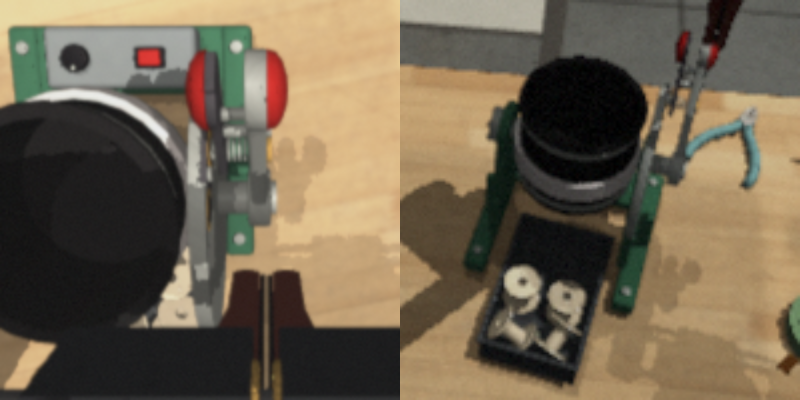

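The pin has dropped: the inner dome is back at its rest offset (B −243, against −250 while riding). The barrel stands upright and all four bobbins are in the tray. I'll hand in.

```bash
python3 -c "
from h import *
print(ticket.close_job())"
```

```text
the job is handed in; nothing more can be done
None
```

I handed the job in at about 15 s on the clock: all four bobbins lie in the tray, the barrel is locked upright with the pin dropped in (tilt about 0.02 rad), and the gripper is clear; no verdict came back.

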